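# Find and mark the high spot of a bent cake-turntable rim

### The job

The metal rim of the cake turntable is bent out of round and rubs. Using the black knob, turn the turntable slowly (never faster than a third of a turn a second) against the spring feeler of the blue gauge, find its one highest spot (there is also a lesser one), bring the middle of that high spot to the feeler and let go of the turntable there. Then mark it: stand the red-capped spice jar upright on the plate, just inside the rim at the feeler, and let go, with the high spot still at the feeler; do not touch the gauge, do not squeeze or wrench the knob hard, and leave the mug and the flat tin where they are.

Things in the scene. Friction and masses are not known exactly. Their poses are not given: they have to be found in the camera images.
- wheel: white turntable plate, 200 mm across; origin on its vertical turning axis, 9 mm below the plate's top, which is 70 mm above the worktop. Turns endlessly either way about its z (up), friction about 0.05 N m, and stays where it is left, also with a swelling at the feeler. The crank knob stands at (0, 75) mm in this frame (along its +y). The stand is fixed to the worktop
- stand: the turntable's fixed grey stand, origin on the turning axis at worktop height. The dark metal rim band round the plate (216 mm across, 12 mm high, 4 mm below the plate's top) has two unmarked smooth swellings: the high spot, 5 mm proud, and a lesser one, 3 mm proud, each reaching 0.4 to 0.5 rad either side of its middle, middles 2.3 rad apart. Their place relative to the knob is new each time
- knob_grip (a point): the black crank knob on the plate, at the height to grip it: round, 20 mm across; its top is 14 mm above this point and the plate 29 mm below it. 75 mm from the turning axis. The knob spins freely on its own upright pin, so a gripper can carry it round the circle without turning; pinch it or push it
- gauge: blue gauge block (26 x 34 mm, top 73 mm above the worktop) on a steel post fixed to the stand; origin at worktop height, 150 mm from the turning axis; its -y points to the axis. It carries the feeler: a steel pin with a red ball, pressed to the rim by a spring (2200 N/m). Must not be touched
- feeler_rest (a point): centre of the red 12 mm feeler ball when it lies on the round rim. It presses there with 1.6 N, on the lesser spot with 8, at the peak of the high spot with 11.7, and rubs (friction 0.45 to 0.75, new each time), so the knob drags with about 1 to 3, 5 to 9 and 8 to 13 N. Climbing adds drag, descending lessens it, so one way it peaks about 0.1 rad too early; the mean of both ways is true
- mark_spot (a point): point on the plate's top where the jar is to stand: 70 mm from the turning axis, straight towards the feeler (fixed to the stand, does not turn with the plate)
- jar: spice jar with a red cap and green label, 45 mm across, 106 mm high, 0.08 to 0.15 kg, standing on the worktop at the start; origin at the centre of its underside, z up. The cap (upper 20 mm) is good to grip
- green_mug: green and white mug, 92 mm across and 93 mm high, a bystander at the right; origin under its centre
- flat_tin: flat tin, 86 mm across and 40 mm high, a bystander at the left rear; origin under its centre

How it is judged (in metres and radians):
On the way:
1. the middle of the high spot has been brought to the feeler, and the turntable stands still there, let go (contact force between gauge and wheel above 10.5 N and angular speed of wheel below 0.05 rad/s and contact force between the fingers and wheel below 0.1 N), for 0.3 s.
At the end, for the whole second after the job is handed in: The middle of the high spot is at the feeler (it presses with over 10.5 N, about 11.7 N at the very peak; that is about 0.16 rad to either side), the turntable still; the jar stands upright (within 0.1 rad) on the plate within 25 mm of the mark spot, at rest and released (contact force between gauge and wheel above 10.5 N and angular speed of wheel below 0.05 rad/s and distance between jar and mark_spot below 0.025 m and height (world z) of jar above 0.066 m and angle between jar's own z axis and vertical below 0.1 rad and linear speed of jar below 0.02 m/s and contact force between the fingers and jar below 0.1 N); the robot touches nothing.
It fails at once if the turntable is turned faster than a third of a turn a second (with some margin) (angular speed of wheel above 2.4 rad/s).
It fails at once if the robot touches the gauge (contact force between any of the fingers, the arm and gauge above 1 N).
It fails at once if the knob is squeezed, wrenched or pressed hard (the fingers' contact forces on the turntable add up to more than 110 N) (contact force between the fingers and wheel above 110 N).
It fails at once if the mug or the flat tin is moved (distance of any of green_mug, flat_tin from where it was at the start of the episode above 0.02 m).
It also fails if it takes over 72 s, if anything falls off the work surface, if the arm or the gripper's body presses on something with over 40 N, if the wrist force passes 120 N, or if a joint passes its speed limit or range.

### The arm

A 6-joint arm with a two-finger parallel gripper is mounted at the origin on a cart in front of the work surface, level with it; the furniture and walls round the work are solid. World frame = base frame: x ahead of the robot, y to its left, z up, the work surface at z = 0. Lengths are in mm, angles in rad, forces in N, time in s.
With the tool pointing down it reaches from about 275 to 1000 mm from the base axis. Payload 8.4 kg.
Tool frame: the origin (TCP) lies at the very end of the fingers, on their centre line; the grasp point (between the pads) lies 19 mm behind it; z points along the fingers, y is the line along which they close (so a half turn about z gives the same grasp; the last joint's range is limited). The gripper opens to 85 mm and grips with 20 to 120 N. Pads are 22 mm wide; open, the fingers measure 114 mm over their backs; the gripper's body (76 mm by 85 mm) begins 54 mm behind the grasp point. The pads swing forward as they close: fully open they stand 13 mm farther back than shut.
Start: joints at [-1.143, 0.353, 1.633, -0, 1.155, -0.002], TCP at [260.429, -568.159, 231.281] pointing down, gripper open.
Joint ranges: [-2.63, 2.63], [-0.92, 2.1], [0.06, 2.66], [-1.3, 4.44], [0, 2.69], [-3.02, 3.02]. Speed limits (rad/s): [2.22, 2.22, 2.79, 3.14, 3.14, 3.14].

### API

Orientations are given as [roll, pitch, yaw] about the fixed x, y, z axes, in that order (R = Rz(yaw) Ry(pitch) Rx(roll)).
In Python, from rig import sensors, grab_frame, camera_params, order gives the robot as it stands. The module is installed in compiled form; this text tells all that it offers.
- The arm moves only by the tool move_arm, never from a script. Its argument "motion" is a list of rows, each a list of 7 numbers: the turn, a rotation vector about the tool's x, y, z in parts of the range, where 1.0 means 2 rad, then the shift along the tool's x, y, z in a scale on which 1.0 is 750 mm, then the finger opening in m, from 0 to 0.0854. A call has 1 to 8 rows; each row is the pose to reach, as a shift and turn from the pose commanded when the call began, along the tool's axes at that moment; what a row does not reach only later rows make up. A row lasts 1/8 s, in which the tool goes at most 62.5 mm and 10.7 degrees, less where a joint would pass 70% of its speed; a pose out of reach is approached as far as the arm can. A shift or turn number past 1, either way, is cut back to 1. A call with a gripper value outside its range is refused whole. The fingers move at their own pace and stop on an object; "grip_force" is the grip in N (left out, the last holds). Time passes only in rows, so rows that repeat a pose let the fingers close. It gives the time, the measured TCP pose, the force, the opening and the grip force at its end, in the units of the state.
- sensors.sense(): the state, without advancing time (a new reading comes with each control period).
- grab_frame(name): name is "side" or "top"; returns (picture, depth): 400x640x3 uint8, red, green, blue; 400x640 float32, mm along the optical axis (not along the pixel's ray), 0 where there is no reading.
- camera_params(name): a dict with "camera_matrix" (3x3 intrinsics, pixels), "k1" (the pictures are not rectified: a ray, as slopes to the right and down, at radius r is drawn at 1 + k1 r^2 times it, then the intrinsics apply), "world_from_camera" (4x4, takes a point from camera to world coordinates). Camera axes: x right, y down, z forward; pixel columns grow to the right and rows downward; lengths in mm; the calibration is good to about 2 mm. A picture is of the moment at which its call begins. camera_params takes no time and is no camera call.
- order.sign_off(): hands the job in; it is judged then, once.
The state is a dict: "clock": time; "qpos": joint angles; "qvel": joint speeds; "joint_efforts": joint torques, N m; "eef_pos": TCP position; "tcp_rot": TCP orientation; "contact_force": force on the tool from outside, world axes, zero at the start; "wrist_torque": the same for the moment, N m; "opening": opening from 0.0 (shut) to 1.0 (fully open); "grasp_force": force on a finger pad.
Only numpy, scipy, OpenCV 4.12 (cv2) and the standard library are available. Lean on these libraries where they do the work, as an engineer would, in place of code of your own. Each camera call takes 0.05 s, during which the arm holds its last target. There are 200 camera calls.

## Working session

There is one attempt and no reset: what is moved stays moved. The work goes in short steps, Python scripts to look and compute and a tool call to move; the robot and the scene stay as the last step left them, time stands still between calls to the robot, and variables do not carry over. Pictures are saved under pics/ and viewed, at most 10 in all, crops included, and the job is handed in when it is done.

Besides the shell and the picture viewer there is one more tool, called after "Emit:" by a JSON object that holds its "method" and its "body". move_arm: Moves the arm, as the interface text tells. Its arguments: {"type":"object","properties":{"motion":{"type":"array","items":{"type":"array","items":{"type":"number"}}},"grip_force":{"type":"number"}},"required":["motion"]}

```bash
mkdir -p pics
cat > h.py <<'E'
import numpy as np, cv2, json
from rig import sensors, grab_frame, camera_params, order
def ray(cam,u,v):
    p=camera_params(cam);K=np.array(p["camera_matrix"]);T=np.array(p["world_from_camera"])
    d=np.array([(u-K[0,2])/K[0,0],(v-K[1,2])/K[1,1]]);s=d.copy()
    for _ in range(20): s=d/(1+p["k1"]*(s@s))
    return T[:3,3],T[:3,:3]@np.array([s[0],s[1],1])
def onplane(cam,u,v,z):
    o,d=ray(cam,u,v);return o+d*(z-o[2])/d[2]
def tri(u1,u2):
    a,d=ray("side",*u1);b,e=ray("top",*u2)
    s=np.linalg.lstsq(np.c_[d,-e],b-a,rcond=None)[0];p=a+d*s[0];q=b+e*s[1]
    return (p+q)/2,np.linalg.norm(p-q)
def bydepth(cam,u,v,z):
    o,d=ray(cam,u,v);return o+d*z
E
python3 - <<'E'
from h import *
for c in("side","top"):
    i,d=grab_frame(c);cv2.imwrite(f"pics/{c}0.png",i[:,:,::-1]);np.save(f"{c}d.npy",d)
    p=camera_params(c);print(c,np.round(p["world_from_camera"],3).tolist(),p["k1"],np.array(p["camera_matrix"]).round(1).tolist())
s=sensors.sense();print(s)
E
```

```text
side [[-0.966, 0.196, -0.167, 734.769], [0.258, 0.729, -0.634, 620.952], [-0.002, -0.656, -0.755, 810.468], [0.0, 0.0, 0.0, 1.0]] -0.09086327022781897 [[417.9, 0.0, 324.4], [0.0, 417.9, 194.4], [0.0, 0.0, 1.0]]
top [[0.021, -0.996, 0.088, 462.646], [-1.0, -0.021, 0.0, 11.697], [0.001, -0.088, -0.996, 1298.911], [0.0, 0.0, 0.0, 1.0]] -0.08047747354955641 [[429.6, 0.0, 315.8], [0.0, 429.6, 198.7], [0.0, 0.0, 1.0]]
{'clock': 0.1, 'qpos': array([-1.14339486e+00,  3.53598728e-01,  1.63406381e+00,  1.29689878e-05,
        1.15518993e+00, -2.43205109e-03]), 'qvel': array([-0.00070974, -0.00194827, -0.00144112,  0.00016008, -0.00293728,
        0.00130568]), 'joint_efforts': array([ 2.83155696e-04, -6.06356120e+01, -3.42821181e+01,  5.10936650e-05,
        3.97317795e-03,  5.96646231e-06]), 'eef_pos': array([ 260.25789263, -567.76442754,  230.62262919]), 'tcp_rot': array([-3.14033288e+00, -1.49222336e-05,  4.29828269e-01]), 'contact_force': array([-0.1221257 , -0.48011655, -0.83490513]), 'wrist_torque': array([-3.17250157e-02, -7.03624569e-06,  2.90707303e-02]), 'grasp_force': 0.0, 'opening': 0.99867843237177}
```

View pics/side0.png

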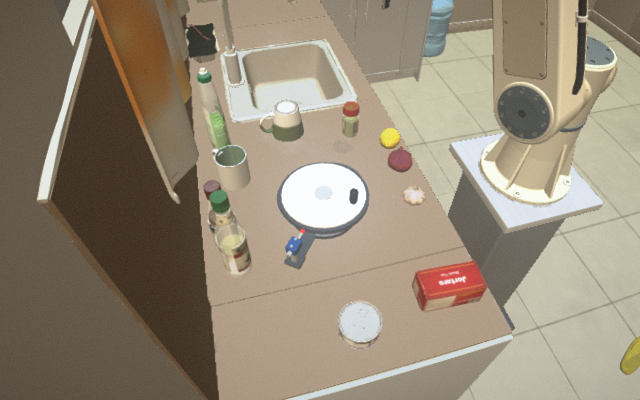

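View pics/top0.png

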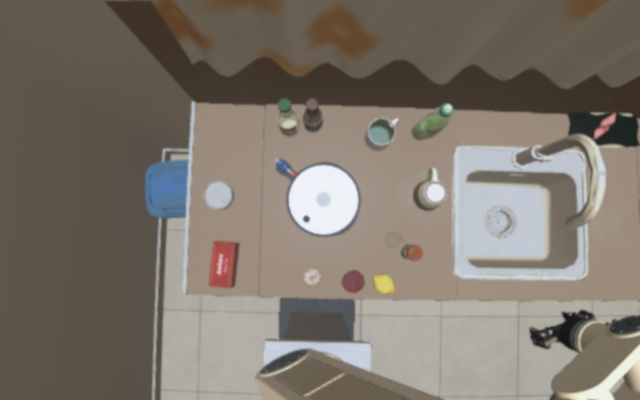

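Side view: plate centre about (323,193), knob (354,196), red ball (303,233), blue gauge (293,244), jar cap (351,107). Top view: plate centre (323,199), knob (306,219), ball (294,174), jar cap (413,253).

```bash
cat >> h.py <<'E'
def blob(i,box,f):
    x0,y0,x1,y1=box;c=i[y0:y1,x0:x1].astype(int);m=f(c[...,0],c[...,1],c[...,2]).astype(np.uint8)
    n,l,st,ce=cv2.connectedComponentsWithStats(m)
    if n<2:return None
    k=1+np.argmax(st[1:,4]);return ce[k]+[x0,y0],st[k],(l==k)
red=lambda r,g,b:(r>90)&(r>1.7*g)&(r>1.7*b)
blue=lambda r,g,b:(b>80)&(b>1.5*r)
dark=lambda r,g,b:(r+g+b<190)
white=lambda r,g,b:(r>170)&(g>170)&(b>170)
E
python3 - <<'E'
from h import *
S=cv2.imread("pics/side0.png")[:,:,::-1];T=cv2.imread("pics/top0.png")[:,:,::-1]
B={"knob":((343,185,362,207),(298,211,314,227),dark),"ball":((297,226,309,240),(286,166,299,182),red),"cap":((338,97,364,120),(400,242,425,264),red),"gauge":((283,230,305,255),(272,155,298,178),blue)}
for k,(a,b,f) in B.items():
    p=blob(S,a,f);q=blob(T,b,f);print(k,p and(p[0].round(1),p[1][2:]),q and(q[0].round(1),q[1][2:]))
    if p and q:
        X,e=tri(p[0],q[0]);print("  tri",X.round(1),round(e,1))
for n,I,c,bx in(("side",S,"side",(270,155,376,240)),("top",T,"top",(280,155,366,243))):
    b=blob(I,bx,white);cs,_=cv2.findContours(b[2].astype(np.uint8),cv2.RETR_EXTERNAL,cv2.CHAIN_APPROX_NONE)
    h=cv2.convexHull(max(cs,key=len))[:,0]+np.array(bx[:2])
    P=np.array([onplane(c,u,v,70)[:2] for u,v in h])
    A=np.c_[2*P,np.ones(len(P))];s=np.linalg.lstsq(A,(P**2).sum(1),rcond=None)[0]
    print(n,"plate centre",s[:2].round(1),"r",np.sqrt(s[2]+s[:2]@s[:2]).round(1))
d=np.load("topd.npy")
for n,u,v in(("plate",335,185),("knob",306,219),("cap",413,253),("table",400,150)):print(n,bydepth("top",u,v,d[v,u]).round(1))
d=np.load("sided.npy")
for n,u,v in(("plate",310,185),("captop",351,104),("table",330,260),("lab",350,125)):print(n,bydepth("side",u,v,d[v,u]).round(1))
E
```

```text
knob None None
ball (array([302.2, 230.6]), array([ 5,  5, 17], dtype=int32)) (array([293.1, 174.1]), array([3, 3, 8], dtype=int32))
  tri [643.   80.   59.2] 0.2
cap (array([350.4, 111.6]), array([15,  9, 92], dtype=int32)) (array([418.3, 252.5]), array([ 5,  8, 26], dtype=int32))
  tri [ 421.4 -282.5   71.8] 4.7
gauge (array([293.3, 244. ]), array([ 16,  15, 127], dtype=int32)) (array([282.1, 164.9]), array([11, 11, 71], dtype=int32))
  tri [669.6 112.5  62.9] 1.4
side plate centre [572.2  -6.5] r 100.1
top plate centre [570.8  -8.5] r 99.6
plate [612.6 -42.2  67.6]
knob [510.8  38.2 114.5]
cap [ 422.9 -260.8  103.9]
table [ 7.339e+02 -2.437e+02 -3.000e-01]
plate [596.1 -39.3  69.5]
captop [ 423.  -269.3  108. ]
table [ 5.935e+02  1.335e+02 -1.000e-01]
lab [ 432.5 -241.2   57.9]
```

Run:
```python
from h import *
S=cv2.imread("pics/side0.png")[:,:,::-1];T=cv2.imread("pics/top0.png")[:,:,::-1]
dk=lambda r,g,b:(r+g+b<300)
p=blob(S,(343,183,362,207),dk);q=blob(T,(298,211,314,227),dk)
print(p[0],p[1],q[0],q[1]);print(tri(p[0],q[0]), S[196,354],T[219,306])
# knob top height check from side: top/bottom rows of knob
# cap blob, looser red
rd=lambda r,g,b:(r>70)&(r>1.4*g)&(r>1.4*b)&(r-g>35)
q=blob(T,(398,240,428,266),rd);p=blob(S,(338,97,364,120),rd);print("cap",q[0],q[1],p[0],p[1],tri(p[0],q[0]))
d=np.load("topd.npy");m=d[235:270,395:430]
pts=np.array([bydepth("top",u,v,d[v,u]) for v in range(240,266) for u in range(398,428)]);k=pts[:,2]>98;print("cap top by depth",k.sum(),pts[k].mean(0).round(1),pts[k].min(0).round(),pts[k].max(0).round())
d2=np.load("sided.npy")
pts=np.array([bydepth("side",u,v,d2[v,u]) for v in range(92,120) for u in range(335,368)]);k=(pts[:,2]>102)&(pts[:,2]<115);print("side",k.sum(),pts[k].mean(0).round(1),pts[k].min(0).round(),pts[k].max(0).round())
pts=np.array([bydepth("top",u,v,d[v,u]) for v in range(208,230) for u in range(295,318)]);k=pts[:,2]>105;print("knob top by depth",k.sum(),pts[k].mean(0).round(1))
pts=np.array([bydepth("side",u,v,d2[v,u]) for v in range(180,212) for u in range(340,368)]);k=pts[:,2]>105;print("knob side",k.sum(),pts[k].mean(0).round(1))
# rim radial profile (outer dark->counter edge)
C=np.array([571.5,-7.5])
for cam,I in(("top",T),("side",S)):
    P=camera_params(cam);K=np.array(P["camera_matrix"]);W=np.linalg.inv(np.array(P["world_from_camera"]))
    g=cv2.cvtColor(np.ascontiguousarray(I),cv2.COLOR_RGB2GRAY).astype(np.float32);out=[]
    th=np.arange(0,360,10)
    for t in np.radians(th):
        r=np.arange(96,135,.5);X=np.c_[C[0]+r*np.cos(t),C[1]+r*np.sin(t),np.full(len(r),66.),np.ones(len(r))]@W.T
        s=X[:,:2]/X[:,2:3];s=s*(1+P["k1"]*(s**2).sum(1,keepdims=True));uv=s@np.diag([K[0,0],K[1,1]])+K[:2,2]
        f=cv2.remap(g,uv[:,0:1].astype(np.float32),uv[:,1:2].astype(np.float32),cv2.INTER_CUBIC)[:,0]
        i=np.argmin(f[:50]);e=f[i:i+24];lv=(f[i]+np.median(f[-20:]))/2;j=np.argmax(f[i:]>lv);inn=np.argmax(f<(f[0]+f[i])/2);out.append((r[i+j],r[inn]))
    print(cam,[f"{a}:{o[0]}/{o[1]}" for a,o in zip(th,out)])
```

```text
[353.24675325 196.16883117] [ 7  6  7 14 77] [306.125 218.875] [7 7 3 3 8]
(array([512.61233962,  38.21616656,  90.17236994]), np.float64(0.9154435392706287)) [94 96 99] [93 91 93]
cap [414.3164557  252.65189873] [  9   5  15  16 158] [350.75956284 109.07103825] [  5   5  16  15 183] (array([ 423.62196169, -267.17669881,   92.24475961]), np.float64(0.08716617122351114))
cap top by depth 206 [ 424.1 -263.4  110.9] [ 404. -286.   98.] [ 463.   12. 1299.]
side 145 [ 426.1 -261.2  107.3] [ 403. -285.  102.] [ 447. -241.  112.]
knob top by depth 37 [513.4  39.1 111.1]Traceback (most recent call last):
  File "<stdin>", line 15, in <module>
  File "h.py", line 15, in bydepth
    o,d=ray(cam,u,v);return o+d*z
        ~~~^^^^^^^^^
  File "h.py", line 4, in ray
    p=camera_params(cam);K=np.array(p["camera_matrix"]);T=np.array(p["world_from_camera"])
ValueError: time passes only in moves, steps and waits
```

```bash
sed -i 's/^def ray/_cp=camera_params;_cc={}\ndef camera_params(n):\n    if n not in _cc:_cc[n]=_cp(n)\n    return _cc[n]\ndef ray/' h.py
python3 - <<'E'
from h import *
C=np.array([571.5,-7.5])
for cam in("top","side"):
    I=cv2.imread(f"pics/{cam}0.png")
    P=camera_params(cam);K=np.array(P["camera_matrix"]);W=np.linalg.inv(np.array(P["world_from_camera"]))
    g=cv2.cvtColor(I,cv2.COLOR_BGR2GRAY).astype(np.float32);out=[]
    th=np.arange(0,360,10)
    for t in np.radians(th):
        r=np.arange(94,135,.5);X=np.c_[C[0]+r*np.cos(t),C[1]+r*np.sin(t),np.full(len(r),66.),np.ones(len(r))]@W.T
        s=X[:,:2]/X[:,2:3];s=s*(1+P["k1"]*(s**2).sum(1,keepdims=True));uv=s@np.diag([K[0,0],K[1,1]])+K[:2,2]
        f=cv2.remap(g,uv[:,0:1].astype(np.float32),uv[:,1:2].astype(np.float32),cv2.INTER_CUBIC)[:,0]
        i=np.argmin(f[:50]);lv=(f[i]+np.median(f[-20:]))/2;j=np.argmax(f[i:]>lv);inn=np.argmax(f<(f[0]+f[i])/2);out.append((r[i+j],r[inn]))
    print(cam,*[f"{a}:{o[0]}/{o[1]}" for a,o in zip(th,out)])
E
```

```text
top 0:110.0/100.5 10:108.5/100.0 20:108.0/99.5 30:108.0/100.0 40:108.0/100.0 50:114.5/100.0 60:111.0/100.0 70:108.0/99.0 80:107.5/99.5 90:107.5/99.5 100:108.0/100.0 110:108.0/99.5 120:108.0/100.0 130:108.5/100.0 140:108.0/100.0 150:108.0/100.0 160:108.5/100.0 170:108.5/100.0 180:109.0/101.0 190:109.5/101.0 200:110.5/101.0 210:113.0/101.5 220:114.0/101.5 230:113.0/101.5 240:111.0/101.5 250:109.5/101.0 260:110.0/101.5 270:110.0/101.5 280:109.5/101.0 290:109.5/101.5 300:109.5/101.0 310:109.5/101.0 320:109.0/101.0 330:109.0/100.5 340:110.0/100.5 350:110.5/100.5
side 0:111.5/101.0 10:112.0/100.5 20:112.5/100.0 30:113.5/100.0 40:115.0/100.5 50:120.0/100.5 60:116.0/100.0 70:116.0/100.0 80:116.0/100.0 90:117.0/100.0 100:121.0/99.5 110:114.5/99.5 120:113.5/99.0 130:112.0/99.5 140:110.0/99.5 150:108.0/99.5 160:107.0/100.0 170:107.0/100.5 180:107.5/101.0 190:107.0/101.0 200:109.0/101.5 210:111.5/102.5 220:112.5/103.0 230:111.5/103.5 240:109.5/103.5 250:109.5/103.0 260:109.5/103.0 270:109.0/103.5 280:108.0/103.5 290:108.5/103.0 300:108.5/103.5 310:108.0/102.5 320:108.0/102.5 330:107.5/102.0 340:110.0/101.0 350:111.0/100.0
```

The two views agree: rim bulge about 5 mm at bearing 220° and a lesser one near 350° (2.3 rad apart, as stated). The knob is at 142° and the feeler at 51°, so I turn clockwise about 169° and confirm by force.

```bash
cat >> h.py <<'E'
C=np.array([571.3,-7.7]);
def rel(cur,tgt):
    "cur,tgt: x,y,z mm, yaw deg -> rz(tool), dx,dy,dz (m, tool)"
    y=np.radians(cur[3]);d=(np.array(tgt[:3])-cur[:3])/1000
    r=(cur[3]-tgt[3]+180)%360-180
    return [round(float(v),4) for v in (np.radians(r),d[0]*np.cos(y)+d[1]*np.sin(y),d[0]*np.sin(y)-d[1]*np.cos(y),-d[2])]
def kp(phi,z=81,R=74.7,yo=0):
    a=np.radians(phi);return [C[0]+R*np.cos(a),C[1]+R*np.sin(a),z,phi+yo]
def now():
    s=sensors.sense();return [*s["eef_pos"],np.degrees(s["tcp_rot"][2])]
E
python3 - <<'E'
from h import *
c=[260.429,-568.159,231.281,np.degrees(.4298)]
print(kp(141.9)); 
for z in(180,):print(rel(c,[*kp(141.9)[:2],z,141.9]))
E
```

```text
[np.float64(512.515953859488), np.float64(38.39257987301392), 81, 141.9]
[-2.0468, 0.4819, -0.4463, 0.0513]
```

Units first: shifts go in shares of 750 mm and turns go in shares of 2 rad. So 0.321 m / 0.75 = 0.428, -0.297 m / 0.75 = -0.396, -1.36 rad / 2 = -0.68.

Emit:
{"method": "move_arm", "body": {"motion": [[0,0,-0.085,0.0533,-0.0493,0.0053,0.085],[0,0,-0.17,0.1067,-0.0987,0.0107,0.085],[0,0,-0.255,0.16,-0.148,0.016,0.085],[0,0,-0.34,0.2133,-0.1973,0.0213,0.085],[0,0,-0.425,0.2667,-0.2467,0.0267,0.085],[0,0,-0.51,0.3213,-0.2973,0.0333,0.085],[0,0,-0.595,0.3747,-0.3467,0.04,0.085],[0,0,-0.68,0.428,-0.396,0.0453,0.06]], "grip_force": 20}}

```text
clock: 1.1
eef_pos: [428.8, -162.7, 197.1]
tcp_rot: [3.142, 0.0, 1.795]
contact_force: [0.4, 0.4, -0.8]
opening: 0.807
grasp_force: 0.0
```

Run:
```python
from h import *
n=now();print(np.round(n,1));t=kp(141.9)
print(rel(n,[*t[:2],150,141.9]),sensors.sense()["contact_force"])
```

```text
[ 428.8 -162.7  197.1  102.9]
[-0.6814, 0.1774, 0.1264, 0.0471] [ 0.35282875  0.41016175 -0.84841145]
```

To row units: 0.177 m / 0.75 = 0.236, 0.133 m / 0.75 = 0.1773, -0.681 rad / 2 = -0.3405.

Emit:
{"method": "move_arm", "body": {"motion": [[0,0,-0.085,0.0587,0.0427,0.016,0.05],[0,0,-0.17,0.1173,0.084,0.032,0.05],[0,0,-0.255,0.1773,0.1267,0.0467,0.05],[0,0,-0.3405,0.236,0.168,0.0627,0.05],[0,0,-0.3405,0.236,0.168,0.0627,0.05]]}}

```text
clock: 1.72
eef_pos: [513.5, 38.7, 149.2]
tcp_rot: [-3.141, -0.001, 2.477]
contact_force: [0.7, -0.4, -0.2]
opening: 0.587
grasp_force: 0.0
```

Run:
```python
from h import *
n=now();print(np.round(n,1));t=kp(141.9);print(rel(n,[*t[:2],82,141.9]),sensors.sense()["contact_force"])
```

```text
[513.5  38.7 149.2 141.9]
[-0.0, 0.0006, -0.0008, 0.0672] [ 0.69047406 -0.41733765 -0.22657401]
```

Emit:
{"method": "move_arm", "body": {"motion": [[0,0,0,0,-0.0013,0.04,0.045],[0,0,0,0,-0.0013,0.0733,0.045],[0,0,0,0,-0.0013,0.0893,0.04],[0,0,0,0,-0.0013,0.0893,0.03],[0,0,0,0,-0.0013,0.0893,0.025],[0,0,0,0,-0.0013,0.0893,0.02],[0,0,0,0,-0.0013,0.0893,0.015],[0,0,0,0,-0.0013,0.0893,0.015]], "grip_force": 20}}

```text
clock: 2.72
eef_pos: [513.2, 34.9, 84.3]
tcp_rot: [3.14, 0.001, 2.471]
contact_force: [-1.0, -1.2, 6.3]
opening: 0.222
grasp_force: 20.0
```

Run:
```python
from h import *
n=now();print(np.round(n,1));s=sensors.sense();print(s["contact_force"],s["wrist_torque"])
p=n;print(np.hypot(*(np.array(n[:2])-C)),np.degrees(np.arctan2(n[1]-C[1],n[0]-C[0])))
# 8 rows of -5deg each along the circle, from the commanded pose ~ phi0
f0=141.9
for k in range(1,9): print(rel(kp(f0),kp(f0-6*k)))
print(kp(f0))
```

```text
[513.2  34.9  84.3 141.6]
[-1.00999713 -1.1636712   6.34828015] [-0.06507857  0.05474992  0.02036163]
72.04630599080981 143.73907804124133
[0.1047, -0.0004, 0.0078, -0.0]
[0.2094, -0.0016, 0.0155, -0.0]
[0.3142, -0.0037, 0.0231, -0.0]
[0.4189, -0.0065, 0.0304, -0.0]
[0.5236, -0.01, 0.0373, -0.0]
[0.6283, -0.0143, 0.0439, -0.0]
[0.733, -0.0192, 0.05, -0.0]
[0.8378, -0.0247, 0.0555, -0.0]
[np.float64(512.515953859488), np.float64(38.39257987301392), 81, 141.9]
```

To row units: 0.0555 m / 0.75 = 0.074, 0.05 m / 0.75 = 0.0667, 0.838 rad / 2 = 0.419.

Emit:
{"method": "move_arm", "body": {"motion": [[0,0,0.0525,-0.0005,0.0104,0,0.015],[0,0,0.1045,-0.0021,0.0207,0,0.015],[0,0,0.157,-0.0049,0.0308,0,0.015],[0,0,0.2095,-0.0087,0.0405,0,0.015],[0,0,0.262,-0.0133,0.0497,0,0.015],[0,0,0.314,-0.0191,0.0585,0,0.015],[0,0,0.3665,-0.0256,0.0667,0,0.015],[0,0,0.419,-0.0329,0.074,0,0.015]]}}

```text
clock: 3.72
eef_pos: [566.4, 64.5, 84.3]
tcp_rot: [3.141, -0.002, 1.629]
contact_force: [-2.8, 6.8, 8.0]
opening: 0.224
grasp_force: 20.1
```

```bash
cat > st.py <<'E'
from h import *
n=now();s=sensors.sense();f=s["contact_force"];a=np.arctan2(n[1]-C[1],n[0]-C[0])
print(np.round(n,1),"R %.1f phi %.1f"%(np.hypot(*(np.array(n[:2])-C)),np.degrees(a)),"F",f.round(1),"Ftan %.1f Frad %.1f"%(-f[0]*np.sin(a)+f[1]*np.cos(a),f[0]*np.cos(a)+f[1]*np.sin(a)),s["grasp_force"],s["clock"])
E
python3 st.py
```

```text
[566.4  64.5  84.3  93.3] R 72.3 phi 93.9 F [-2.8  6.8  8. ] Ftan 2.4 Frad 7.0 20.135523535427637 3.725
```

To row units: 0.057 m / 0.75 = 0.076, 0.0513 m / 0.75 = 0.0684, 0.838 rad / 2 = 0.419.

Emit:
{"method": "move_arm", "body": {"motion": [[0,0,0.0525,0.0008,0.0104,0,0.015],[0,0,0.1045,0.0005,0.0209,0,0.015],[0,0,0.157,-0.0023,0.0315,0,0.015],[0,0,0.2095,-0.006,0.0416,0,0.015],[0,0,0.262,-0.0107,0.0511,0,0.015],[0,0,0.314,-0.0164,0.0601,0,0.015],[0,0,0.3665,-0.0229,0.0684,0,0.015],[0,0,0.419,-0.0312,0.076,0,0.015]]}}

```text
clock: 4.72
eef_pos: [623.7, 42.4, 84.3]
tcp_rot: [-3.141, 0.002, 0.792]
contact_force: [-6.9, -3.0, 12.0]
opening: 0.221
grasp_force: 20.5
```

```bash
python3 st.py
```

```text
[623.7  42.4  84.3  45.4] R 72.5 phi 43.7 F [-6.9 -3.  12. ] Ftan 2.6 Frad -7.0 20.472091006231494 4.725
```

To row units: 0.0434 m / 0.75 = 0.0579, -0.002 m / 0.75 = -0.0027, 0.628 rad / 2 = 0.314.

Emit:
{"method": "move_arm", "body": {"motion": [[0,0,0.0525,-0.0013,0.0104,-0.0013,0.015],[0,0,0.1045,-0.0033,0.0205,-0.0027,0.015],[0,0,0.157,-0.006,0.0305,-0.0027,0.015],[0,0,0.2095,-0.01,0.0401,-0.0027,0.015],[0,0,0.262,-0.0147,0.0493,-0.0027,0.015],[0,0,0.314,-0.0204,0.0579,-0.0027,0.015]]}}

```text
clock: 5.48
eef_pos: [642.6, 1.9, 84.5]
tcp_rot: [-3.141, 0.005, 0.163]
contact_force: [-6.2, 1.1, -0.7]
opening: 0.22
grasp_force: 20.6
```

To row units: 0.0104 m / 0.75 = 0.0139, 0.0052 m / 0.75 = 0.0069, 0.14 rad / 2 = 0.07.

Emit:
{"method": "move_arm", "body": {"motion": [[0,0,0.035,-0.0003,0.0069,0,0.015],[0,0,0.07,-0.0009,0.0139,0,0.015]]}}

```text
clock: 5.72
eef_pos: [643.2, -8.3, 84.5]
tcp_rot: [-3.141, 0.006, 0.024]
contact_force: [-7.2, 2.7, 0.7]
opening: 0.229
grasp_force: 20.7
```

To row units: 0.0104 m / 0.75 = 0.0139, 0.0052 m / 0.75 = 0.0069, 0.14 rad / 2 = 0.07.

Emit:
{"method": "move_arm", "body": {"motion": [[0,0,0.035,-0.0003,0.0069,0,0.015],[0,0,0.07,-0.0009,0.0139,0,0.015]]}}

```text
clock: 5.98
eef_pos: [642.4, -17.5, 84.4]
tcp_rot: [-3.14, 0.006, -0.116]
contact_force: [-7.7, 9.5, 1.4]
opening: 0.225
grasp_force: 20.9
```

To row units: 0.0104 m / 0.75 = 0.0139, 0.0052 m / 0.75 = 0.0069, 0.14 rad / 2 = 0.07.

Emit:
{"method": "move_arm", "body": {"motion": [[0,0,0.035,-0.0003,0.0069,0,0.015],[0,0,0.07,-0.0009,0.0139,0,0.015]]}}

```text
clock: 6.22
eef_pos: [640.5, -26.8, 84.4]
tcp_rot: [-3.14, 0.007, -0.256]
contact_force: [-7.6, 13.1, 2.6]
opening: 0.221
grasp_force: 21.0
```

```bash
python3 st.py
```

```text
[640.5 -26.8  84.4 -14.7] R 71.7 phi -15.5 F [-7.6 13.1  2.6] Ftan 10.6 Frad -10.8 20.97542287723627 6.225
```

To row units: 0.0065 m / 0.75 = 0.0087, 0.0033 m / 0.75 = 0.0044, 0.087 rad / 2 = 0.0435.

Emit:
{"method": "move_arm", "body": {"motion": [[0,0,0.022,-0.0007,0.0044,0,0.015],[0,0,0.0435,-0.0011,0.0087,0,0.015]]}}

```text
clock: 6.48
eef_pos: [638.5, -32.5, 84.5]
tcp_rot: [-3.14, 0.006, -0.342]
contact_force: [-5.9, 13.6, 0.2]
opening: 0.225
grasp_force: 20.9
```

To row units: 0.0065 m / 0.75 = 0.0087, 0.0033 m / 0.75 = 0.0044, 0.087 rad / 2 = 0.0435.

Emit:
{"method": "move_arm", "body": {"motion": [[0,0,0.022,-0.0007,0.0044,0,0.015],[0,0,0.0435,-0.0011,0.0087,0,0.015]]}}

```text
clock: 6.72
eef_pos: [636.0, -38.3, 84.5]
tcp_rot: [-3.14, 0.006, -0.429]
contact_force: [-3.5, 14.4, -0.8]
opening: 0.223
grasp_force: 20.7
```

To row units: 0.0065 m / 0.75 = 0.0087, 0.0033 m / 0.75 = 0.0044, 0.087 rad / 2 = 0.0435.

Emit:
{"method": "move_arm", "body": {"motion": [[0,0,0.022,-0.0001,0.0044,0,0.015],[0,0,0.0435,-0.0004,0.0087,0,0.015]]}}

```text
clock: 6.98
eef_pos: [632.9, -44.0, 84.5]
tcp_rot: [-3.14, 0.006, -0.516]
contact_force: [-4.0, 14.3, -0.8]
opening: 0.228
grasp_force: 20.8
```

To row units: 0.0065 m / 0.75 = 0.0087, 0.0033 m / 0.75 = 0.0044, 0.087 rad / 2 = 0.0435.

Emit:
{"method": "move_arm", "body": {"motion": [[0,0,0.022,-0.0001,0.0044,0,0.015],[0,0,0.0435,-0.0004,0.0087,0,0.015]]}}

```text
clock: 7.22
eef_pos: [629.3, -49.5, 84.4]
tcp_rot: [-3.141, 0.007, -0.603]
contact_force: [-5.3, 13.8, -1.0]
opening: 0.225
grasp_force: 20.8
```

To row units: 0.0065 m / 0.75 = 0.0087, 0.0033 m / 0.75 = 0.0044, 0.087 rad / 2 = 0.0435.

Emit:
{"method": "move_arm", "body": {"motion": [[0,0,0.022,-0.0001,0.0044,0,0.015],[0,0,0.0435,-0.0004,0.0087,0,0.015]]}}

```text
clock: 7.48
eef_pos: [625.1, -54.7, 84.5]
tcp_rot: [3.141, 0.007, -0.69]
contact_force: [-6.2, 14.7, -0.4]
opening: 0.224
grasp_force: 20.8
```

To row units: 0.0065 m / 0.75 = 0.0087, 0.0033 m / 0.75 = 0.0044, 0.087 rad / 2 = 0.0435.

Emit:
{"method": "move_arm", "body": {"motion": [[0,0,0.022,-0.0001,0.0044,0,0.015],[0,0,0.0435,-0.0004,0.0087,0,0.015]]}}

```text
clock: 7.72
eef_pos: [620.5, -59.5, 84.4]
tcp_rot: [3.14, 0.007, -0.777]
contact_force: [-6.7, 14.5, 2.1]
opening: 0.224
grasp_force: 20.9
```

To row units: 0.0065 m / 0.75 = 0.0087, 0.0033 m / 0.75 = 0.0044, 0.087 rad / 2 = 0.0435.

Emit:
{"method": "move_arm", "body": {"motion": [[0,0,0.022,-0.0001,0.0044,0,0.015],[0,0,0.0435,-0.0004,0.0087,0,0.015]]}}

```text
clock: 7.98
eef_pos: [615.4, -63.9, 84.4]
tcp_rot: [3.139, 0.008, -0.864]
contact_force: [-7.6, 14.7, 2.4]
opening: 0.225
grasp_force: 21.0
```

To row units: 0.0065 m / 0.75 = 0.0087, 0.0033 m / 0.75 = 0.0044, 0.087 rad / 2 = 0.0435.

Emit:
{"method": "move_arm", "body": {"motion": [[0,0,0.022,-0.0001,0.0044,0,0.015],[0,0,0.0435,-0.0004,0.0087,0,0.015]]}}

```text
clock: 8.22
eef_pos: [610.1, -67.7, 84.4]
tcp_rot: [3.139, 0.008, -0.951]
contact_force: [-8.2, 16.6, 2.7]
opening: 0.227
grasp_force: 21.0
```

```bash
python3 st.py
```

```text
[610.1 -67.7  84.4 -54.5] R 71.4 phi -57.1 F [-8.2 16.6  2.7] Ftan 2.1 Frad -18.4 20.988956429064274 8.225
```

To row units: -0.0065 m / 0.75 = -0.0087, -0.0033 m / 0.75 = -0.0044, -0.087 rad / 2 = -0.0435.

Emit:
{"method": "move_arm", "body": {"motion": [[0,0,-0.022,-0.0013,-0.0044,0,0.015],[0,0,-0.0435,-0.0024,-0.0087,0,0.015]]}}

```text
clock: 8.48
eef_pos: [614.5, -64.2, 84.4]
tcp_rot: [3.138, 0.006, -0.861]
contact_force: [-9.0, 3.2, 0.6]
opening: 0.222
grasp_force: 20.9
```

To row units: -0.0065 m / 0.75 = -0.0087, -0.0033 m / 0.75 = -0.0044, -0.087 rad / 2 = -0.0435.

Emit:
{"method": "move_arm", "body": {"motion": [[0,0,-0.022,-0.0001,-0.0044,0,0.015],[0,0,-0.0435,-0.0004,-0.0087,0,0.015]]}}

```text
clock: 8.72
eef_pos: [619.0, -60.6, 84.4]
tcp_rot: [3.137, 0.006, -0.774]
contact_force: [-10.3, 0.6, 3.3]
opening: 0.226
grasp_force: 21.1
```

To row units: -0.0065 m / 0.75 = -0.0087, -0.0033 m / 0.75 = -0.0044, -0.087 rad / 2 = -0.0435.

Emit:
{"method": "move_arm", "body": {"motion": [[0,0,-0.022,-0.0001,-0.0044,0,0.015],[0,0,-0.0435,-0.0004,-0.0087,0,0.015]]}}

```text
clock: 8.98
eef_pos: [623.2, -56.5, 84.4]
tcp_rot: [3.136, 0.006, -0.686]
contact_force: [-11.8, -4.5, 2.7]
opening: 0.226
grasp_force: 21.1
```

To row units: -0.0065 m / 0.75 = -0.0087, -0.0033 m / 0.75 = -0.0044, -0.087 rad / 2 = -0.0435.

Emit:
{"method": "move_arm", "body": {"motion": [[0,0,-0.022,-0.0001,-0.0044,0,0.015],[0,0,-0.0435,-0.0004,-0.0087,0,0.015]]}}

```text
clock: 9.22
eef_pos: [627.2, -51.9, 84.4]
tcp_rot: [3.136, 0.005, -0.599]
contact_force: [-10.4, -5.9, 2.9]
opening: 0.222
grasp_force: 21.1
```

To row units: -0.0065 m / 0.75 = -0.0087, -0.0033 m / 0.75 = -0.0044, -0.087 rad / 2 = -0.0435.

Emit:
{"method": "move_arm", "body": {"motion": [[0,0,-0.022,-0.0001,-0.0044,0,0.015],[0,0,-0.0435,-0.0004,-0.0087,0,0.015]]}}

```text
clock: 9.48
eef_pos: [630.9, -46.7, 84.4]
tcp_rot: [3.137, 0.005, -0.512]
contact_force: [-9.2, -7.7, 1.1]
opening: 0.226
grasp_force: 21.1
```

To row units: -0.0065 m / 0.75 = -0.0087, -0.0033 m / 0.75 = -0.0044, -0.087 rad / 2 = -0.0435.

Emit:
{"method": "move_arm", "body": {"motion": [[0,0,-0.022,-0.0001,-0.0044,0,0.015],[0,0,-0.0435,-0.0004,-0.0087,0,0.015]]}}

```text
clock: 9.72
eef_pos: [634.3, -41.2, 84.5]
tcp_rot: [3.137, 0.004, -0.425]
contact_force: [-8.4, -9.0, 0.1]
opening: 0.225
grasp_force: 21.0
```

To row units: -0.0065 m / 0.75 = -0.0087, -0.0033 m / 0.75 = -0.0044, -0.087 rad / 2 = -0.0435.

Emit:
{"method": "move_arm", "body": {"motion": [[0,0,-0.022,-0.0001,-0.0044,0,0.015],[0,0,-0.0435,-0.0004,-0.0087,0,0.015]]}}

```text
clock: 9.98
eef_pos: [637.2, -35.3, 84.5]
tcp_rot: [3.138, 0.004, -0.338]
contact_force: [-5.1, -8.4, -1.8]
opening: 0.223
grasp_force: 20.8
```

To row units: -0.0065 m / 0.75 = -0.0087, -0.0033 m / 0.75 = -0.0044, -0.087 rad / 2 = -0.0435.

Emit:
{"method": "move_arm", "body": {"motion": [[0,0,-0.022,-0.0001,-0.0044,0,0.015],[0,0,-0.0435,-0.0004,-0.0087,0,0.015]]}}

```text
clock: 10.22
eef_pos: [639.6, -28.9, 84.5]
tcp_rot: [3.139, 0.003, -0.251]
contact_force: [-4.5, -6.6, -3.7]
opening: 0.227
grasp_force: 20.6
```

To row units: -0.0065 m / 0.75 = -0.0087, -0.0033 m / 0.75 = -0.0044, -0.087 rad / 2 = -0.0435.

Emit:
{"method": "move_arm", "body": {"motion": [[0,0,-0.022,-0.0001,-0.0044,0,0.015],[0,0,-0.0435,-0.0004,-0.0087,0,0.015]]}}

```text
clock: 10.48
eef_pos: [641.4, -22.3, 84.5]
tcp_rot: [3.139, 0.003, -0.165]
contact_force: [-1.2, -5.4, -5.2]
opening: 0.225
grasp_force: 20.5
```

To row units: -0.0065 m / 0.75 = -0.0087, -0.0033 m / 0.75 = -0.0044, -0.087 rad / 2 = -0.0435.

Emit:
{"method": "move_arm", "body": {"motion": [[0,0,-0.022,-0.0001,-0.0044,0,0.015],[0,0,-0.0435,-0.0004,-0.0087,0,0.015]]}}

```text
clock: 10.72
eef_pos: [642.5, -15.5, 84.5]
tcp_rot: [3.14, 0.002, -0.078]
contact_force: [-1.1, -3.1, -5.5]
opening: 0.219
grasp_force: 20.4
```

To row units: -0.0065 m / 0.75 = -0.0087, -0.0033 m / 0.75 = -0.0044, -0.087 rad / 2 = -0.0435.

Emit:
{"method": "move_arm", "body": {"motion": [[0,0,-0.022,-0.0001,-0.0044,0,0.015],[0,0,-0.0435,-0.0004,-0.0087,0,0.015]]}}

```text
clock: 10.98
eef_pos: [643.0, -8.5, 84.5]
tcp_rot: [3.141, 0.002, 0.009]
contact_force: [0.5, -1.3, -6.4]
opening: 0.226
grasp_force: 20.3
```

To row units: -0.0065 m / 0.75 = -0.0087, -0.0033 m / 0.75 = -0.0044, -0.087 rad / 2 = -0.0435.

Emit:
{"method": "move_arm", "body": {"motion": [[0,0,-0.022,-0.0001,-0.0044,0,0.015],[0,0,-0.0435,-0.0004,-0.0087,0,0.015]]}}

```text
clock: 11.22
eef_pos: [642.8, -2.0, 84.5]
tcp_rot: [3.141, 0.001, 0.096]
contact_force: [2.4, -2.9, -7.4]
opening: 0.228
grasp_force: 20.2
```

```bash
python3 st.py
```

```text
[642.8  -2.   84.5   5.5] R 71.8 phi 4.6 F [ 2.4 -2.9 -7.4] Ftan -3.1 Frad 2.2 20.2272617892595 11.225
```

Run:
```python
from h import *
cw=[(642.6,1.9,-6.2,1.1),(643.2,-8.3,-7.2,2.7),(642.4,-17.5,-7.7,9.5),(640.5,-26.8,-7.6,13.1),(638.5,-32.5,-5.9,13.6),(636,-38.3,-3.5,14.4),(632.9,-44,-4,14.3),(629.3,-49.5,-5.3,13.8),(625.1,-54.7,-6.2,14.7),(620.5,-59.5,-6.7,14.5),(615.4,-63.9,-7.6,14.7),(610.1,-67.7,-8.2,16.6)]
cc=[(614.5,-64.2,-9,3.2),(619,-60.6,-10.3,.6),(623.2,-56.5,-11.8,-4.5),(627.2,-51.9,-10.4,-5.9),(630.9,-46.7,-9.2,-7.7),(634.3,-41.2,-8.4,-9),(637.2,-35.3,-5.1,-8.4),(639.6,-28.9,-4.5,-6.6),(641.4,-22.3,-1.2,-5.4),(642.5,-15.5,-1.1,-3.1),(643,-8.5,.5,-1.3),(642.8,-2,2.4,-2.9)]
R=[]
for L in(cw,cc):
    a=np.array(L);p=np.arctan2(a[:,1]-C[1],a[:,0]-C[0]);f=-a[:,2]*np.sin(p)+a[:,3]*np.cos(p);d=np.degrees(p)
    print(np.c_[d,f].round(1).tolist());R.append((d,abs(f)))
g=np.arange(-55,2.1,1);F=[np.interp(g,*(x[np.argsort(d)] for x in(d,f))) for d,f in R];m=(F[0]+F[1])/2
print(m.round(1)[::3],g[m.argmax()])
w=np.clip(m-3,0,None);print("centroid",(g*w).sum()/w.sum())
for f in F:w=np.clip(f-4,0,None);print((g*w).sum()/w.sum(),g[f.argmax()])
from scipy.optimize import curve_fit
h=lambda x,c,w,A,b:b+A*np.where(abs(x-c)<w,.5+.5*np.cos(np.pi*(x-c)/w),0)
print(curve_fit(h,g,m,[-27,27,8,2])[0])
```

```text
[[7.7, 1.9], [-0.5, 2.6], [-7.8, 8.4], [-15.4, 10.6], [-20.3, 10.7], [-25.3, 11.5], [-30.5, 10.3], [-35.8, 8.1], [-41.1, 7.0], [-46.5, 5.1], [-51.9, 3.1], [-57.1, 2.1]]
[[-52.6, -5.2], [-48.0, -7.2], [-43.2, -11.4], [-38.3, -11.1], [-33.2, -11.5], [-28.0, -11.9], [-22.7, -9.7], [-17.2, -7.6], [-11.8, -5.5], [-6.3, -3.2], [-0.6, -1.3], [4.6, -3.1]]
[ 3.9  4.3  5.5  7.1  8.8  9.2  9.5 10.1 10.9 11.4 11.1 10.2  9.5  8.9
  7.9  6.9  5.6  3.9  2.2  2.3] -28.0
centroid -28.476243497256238
-23.74391543733777 -25.0
-32.65953731451048 -28.0
[-28.47527843  47.5968367   13.0948996   -2.13457483]
```

To row units: 0.0406 m / 0.75 = 0.0541, 0.0344 m / 0.75 = 0.0459, 0.574 rad / 2 = 0.287.

Emit:
{"method": "move_arm", "body": {"motion": [[0,0,0.048,-0.0004,0.0095,0,0.015],[0,0,0.0955,-0.0019,0.0189,0,0.015],[0,0,0.1435,-0.0041,0.0283,0,0.015],[0,0,0.1915,-0.0072,0.0372,0,0.015],[0,0,0.239,-0.0112,0.0459,0,0.015],[0,0,0.287,-0.016,0.0541,0,0.015],[0,0,0.287,-0.016,0.0541,0,0.015]]}}

```text
clock: 12.1
eef_pos: [633.0, -43.6, 84.5]
tcp_rot: [3.139, 0.004, -0.479]
contact_force: [-7.9, -4.7, -0.8]
opening: 0.224
grasp_force: 21.1
```

```bash
python3 st.py
```

```text
[633.  -43.6  84.5 -27.5] R 71.3 phi -30.2 F [-7.9 -4.7 -0.8] Ftan -8.0 Frad -4.4 21.054450568626635 12.1
```

To row units: -0.0026 m / 0.75 = -0.0035, -0.0013 m / 0.75 = -0.0017, -0.035 rad / 2 = -0.0175.

Emit:
{"method": "move_arm", "body": {"motion": [[0,0,-0.009,0,-0.0017,0,0.015],[0,0,-0.0175,-0.0007,-0.0035,0,0.015],[0,0,-0.0175,-0.0007,-0.0035,0,0.015]]}}

```text
clock: 12.48
eef_pos: [633.9, -41.9, 84.5]
tcp_rot: [3.138, 0.003, -0.443]
contact_force: [-3.7, -5.4, -2.6]
opening: 0.226
grasp_force: 20.9
```

```bash
python3 st.py
```

```text
[633.9 -41.9  84.5 -25.4] R 71.4 phi -28.6 F [-3.7 -5.4 -2.6] Ftan -6.5 Frad -0.7 20.939617705880664 12.475
```

To row units: -0.13 m / 0.75 = -0.1733, -0.08 m / 0.75 = -0.1067.

Emit:
{"method": "move_arm", "body": {"motion": [[0,0,0,0,0,0,0.045],[0,0,0,0,0,0,0.05],[0,0,0,0,0,0,0.05],[0,0,0,0,0,0,0.05],[0,0,0,0,0,0,0.05],[0,0,0,0,0,-0.04,0.05],[0,0,0,0,0,-0.1067,0.05],[0,0,0,0,0,-0.1733,0.05]]}}

```text
clock: 13.48
eef_pos: [635.9, -40.6, 216.4]
tcp_rot: [3.141, 0.001, -0.444]
contact_force: [0.3, -0.5, -0.9]
opening: 0.585
grasp_force: 0.0
```

Run:
```python
from h import *
n=now();print(np.round(n,1),sensors.sense()["contact_force"].round(1))
# jar: yaw choice; q6 
print(sensors.sense()["qpos"].round(2))
for yaw in(60,):print(rel(n,[425,-263,n[2],yaw]))
```

```text
[635.9 -40.6 216.4 -25.4] [ 0.3 -0.5 -0.9]
[-0.07  0.39  1.62  0.    1.14  1.95]
[-1.4914, -0.0948, 0.2914, -0.0]
```

Run:
```python
from h import *
a=cv2.imread("pics/side0.png")[90:165,320:380];b=cv2.imread("pics/top0.png")[225:275,380:430]
cv2.imwrite("pics/crop1.png",np.hstack([cv2.resize(a,(400,500),interpolation=2),cv2.resize(b,(400,500),interpolation=2)]))
print(onplane("side",342,147,0),onplane("top",393,240,0))
d=np.load("topd.npy");print(d[234:248:2,386:402:2].round(0))
```

```text
[ 4.60353144e+02 -2.20043739e+02  1.13686838e-13] [ 457.52106657 -223.38276055    0.        ]
[[1294. 1295. 1298. 1294. 1293. 1298. 1294. 1292.]
 [1294. 1296. 1290. 1297. 1294. 1291. 1295. 1290.]
 [1297. 1294. 1300. 1293. 1293. 1294. 1294. 1298.]
 [1290. 1294. 1296. 1292. 1294. 1297. 1291. 1295.]
 [1296. 1292. 1293. 1291. 1297. 1290. 1301. 1293.]
 [1291. 1297. 1294. 1292. 1292. 1291. 1292. 1293.]
 [1292. 1288. 1292. 1295. 1286. 1290. 1295. 1298.]]
```

View pics/crop1.png

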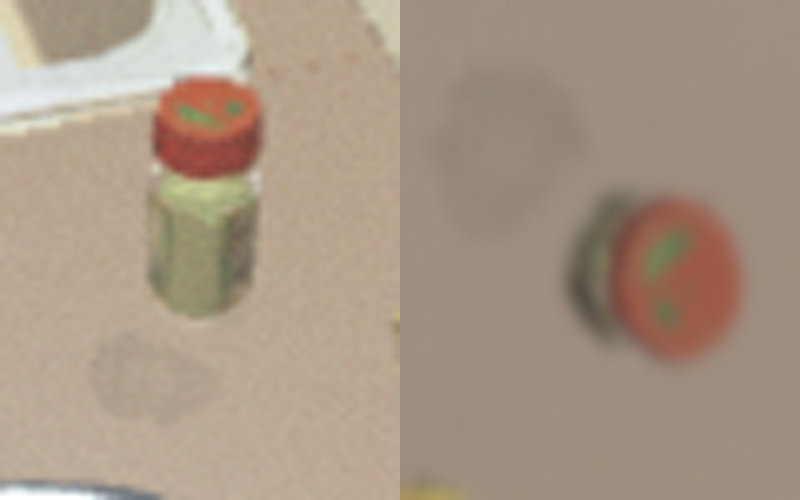

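The grey blotch is only a flat stain (its table-plane points agree in both views), and the cap top is at about side (351,106), top (414.6,252.8). Going to the jar.

To row units: 0.291 m / 0.75 = 0.388, 0.255 m / 0.75 = 0.34, -0.187 rad / 2 = -0.0935.

Emit:
{"method": "move_arm", "body": {"motion": [[0,0,-0.0935,-0.016,0.048,0,0.085],[0,0,-0.1865,-0.032,0.0973,0,0.085],[0,0,-0.28,-0.048,0.1453,0,0.085],[0,0,-0.373,-0.0627,0.1947,0,0.085],[0,0,-0.466,-0.0787,0.2427,0,0.085],[0,0,-0.5595,-0.0947,0.292,0,0.085],[0,0,-0.6525,-0.1107,0.34,0,0.085],[0,0,-0.7455,-0.1267,0.388,0,0.085]]}}

```text
clock: 14.48
eef_pos: [424.5, -263.4, 215.5]
tcp_rot: [3.141, 0.0, 1.053]
contact_force: [0.4, -0.7, -0.7]
opening: 0.994
grasp_force: 0.0
```

Run:
```python
from h import *
X,e=tri((351.2,106.2),(414.6,252.8));print("cap top",X.round(1),e)
n=now();print(np.round(n,1));print(rel(n,[424.5,-263.5,76,n[3]]))
T,_=grab_frame("top");S,_=grab_frame("side");cv2.imwrite("pics/top1.png",T[:,:,::-1]);cv2.imwrite("pics/side1.png",S[:,:,::-1])
dk=lambda r,g,b:(r+g+b<300)
q=blob(T,(333,200,352,222),dk);print(q and (q[0],q[1]))
W=blob(T,(286,166,299,182),red);print("ball",W and W[0])
g=cv2.cvtColor(T,cv2.COLOR_RGB2GRAY)
o=np.hstack([cv2.resize(T[150:245,270:370],(400,380),interpolation=2),cv2.resize(S[150:245,265:365],(400,380),interpolation=2)]);cv2.imwrite("pics/c2.png",o[:,:,::-1])
```

```text
cap top [ 423.5 -265.4  103.4] 0.07399604092299643
[ 424.5 -263.4  215.5   60.3]
[0.0, -0.0001, 0.0001, 0.1395]
None
ball [292.125 173.125]
```

View pics/c2.png

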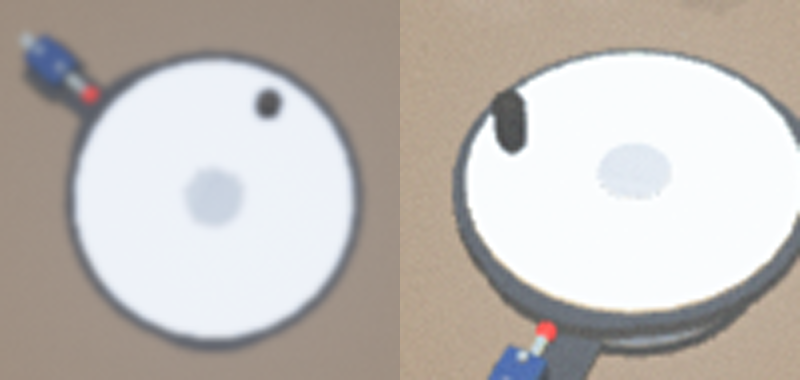

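Top crop: knob at full-frame (336.8,175.8). The ball has moved about 1.4 px (4 to 5 mm) outwards in the top view, consistent with the high spot at the feeler. Grasping the jar now.

To row units: 0.142 m / 0.75 = 0.1893, 0.12 m / 0.75 = 0.16.

Emit:
{"method": "move_arm", "body": {"motion": [[0,0,0,0,0,0.0667,0.085],[0,0,0,0,0,0.12,0.085],[0,0,0,0,0,0.16,0.085],[0,0,0,0,0,0.1893,0.085],[0,0,0,0,0,0.1893,0.065],[0,0,0,0,0,0.1893,0.05],[0,0,0,0,0,0.1893,0.04],[0,0,0,0,0,0.1893,0.035]], "grip_force": 30}}

```text
clock: 15.58
eef_pos: [426.1, -263.0, 74.4]
tcp_rot: [3.14, -0.0, 1.047]
contact_force: [-0.2, -0.0, 7.7]
opening: 0.511
grasp_force: 30.9
```

To row units: -0.14 m / 0.75 = -0.1867, -0.1 m / 0.75 = -0.1333.

Emit:
{"method": "move_arm", "body": {"motion": [[0,0,0,0,0,0,0.035],[0,0,0,0,0,0,0.035],[0,0,0,0,0,-0.0267,0.035],[0,0,0,0,0,-0.08,0.035],[0,0,0,0,0,-0.1333,0.035],[0,0,0,0,0,-0.1867,0.035],[0,0,0,0,0,-0.1867,0.035]]}}

```text
clock: 16.45
eef_pos: [427.0, -263.7, 216.7]
tcp_rot: [3.135, 0.0, 1.047]
contact_force: [0.5, 0.5, -0.9]
opening: 0.508
grasp_force: 31.0
```

Run:
```python
from h import *
n=now();print(np.round(n,1),sensors.sense()["contact_force"].round(1))
T,_=grab_frame("top");S,_=grab_frame("side");cv2.imwrite("pics/c3.png",S[60:200,280:420,::-1].repeat(4,0).repeat(4,1))
b=blob(T,(286,166,299,182),red)[0];b2=blob(S,(293,222,312,245),red)[0];X,e=tri(b2,b);print("ball",X.round(1),e)
for yaw in(60.3,100):print(yaw,rel(n,[615.8,46.7,n[2],yaw]))
```

```text
[ 427.  -263.7  216.7   60. ] [ 0.5  0.5 -0.9]
ball [645.9  82.9  59.3] 0.18050075420141465
60.3 [-0.0059, 0.3632, 0.0081, -0.0]
100 [-0.6988, 0.3632, 0.0081, -0.0]
```

View pics/c3.png

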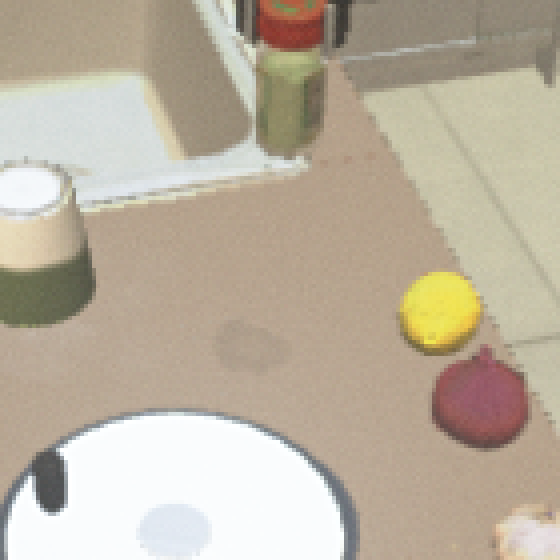

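Crop: jar held upright in the gripper (cap at crop (292,20)), mug untouched. The ball triangulates 4 mm outward from its rest. Carrying to the mark.

To row units: 0.363 m / 0.75 = 0.484, 0.345 m / 0.75 = 0.46.

Emit:
{"method": "move_arm", "body": {"motion": [[0,0,0,0.04,0.0013,0,0.035],[0,0,0,0.1067,0.0027,0,0.035],[0,0,0,0.18,0.004,0,0.035],[0,0,0,0.2533,0.0053,0,0.035],[0,0,0,0.3267,0.008,0,0.035],[0,0,0,0.4,0.0093,0,0.035],[0,0,0,0.46,0.0107,0,0.035],[0,0,0,0.484,0.0107,0,0.035]]}}

```text
clock: 17.55
eef_pos: [613.9, 49.8, 211.3]
tcp_rot: [-3.139, 0.001, 1.049]
contact_force: [-0.1, -0.1, -0.8]
opening: 0.507
grasp_force: 31.0
```

To row units: 0.062 m / 0.75 = 0.0827, 0.055 m / 0.75 = 0.0733.

Emit:
{"method": "move_arm", "body": {"motion": [[0,0,0,0,0,0.0267,0.035],[0,0,0,0,0,0.0533,0.035],[0,0,0,0,0,0.0733,0.035],[0,0,0,0,0,0.0827,0.035],[0,0,0,0,0,0.0827,0.035]]}}

```text
clock: 18.18
eef_pos: [613.6, 47.4, 150.8]
tcp_rot: [-3.141, 0.001, 1.046]
contact_force: [-1.2, -0.5, -1.2]
opening: 0.515
grasp_force: 31.0
```

Run:
```python
from h import *
n=now();s=sensors.sense();print(np.round(n,1),s["contact_force"].round(1),s["grasp_force"])
S,_=grab_frame("side");cv2.imwrite("pics/c4.png",S[120:260,250:390,::-1].repeat(4,0).repeat(4,1))
```

```text
[613.6  47.4 150.8  60. ] [-1.2 -0.5 -1.2] 31.001259684562683
```

View pics/c4.png

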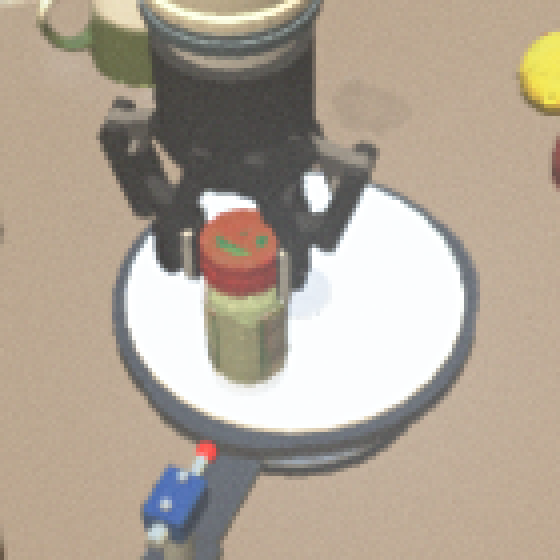

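The jar hangs just above the plate near the rim at the feeler (base about crop (247,375), ball at (206,450)). Lowering in small steps.

To row units: 0.004 m / 0.75 = 0.0053, 0.002 m / 0.75 = 0.0027.

Emit:
{"method": "move_arm", "body": {"motion": [[0,0,0,0.0013,0.0013,0.0027,0.035],[0,0,0,0.0013,0.0013,0.0053,0.035],[0,0,0,0.0013,0.0013,0.0053,0.035]]}}

```text
clock: 18.6
eef_pos: [615.3, 48.1, 147.3]
tcp_rot: [3.142, -0.0, 1.047]
contact_force: [0.1, 0.1, -1.5]
opening: 0.509
grasp_force: 31.0
```

To row units: 0.002 m / 0.75 = 0.0027, 0.001 m / 0.75 = 0.0013.

Emit:
{"method": "move_arm", "body": {"motion": [[0,0,0,0,0,0.0013,0.035],[0,0,0,0,0,0.0027,0.035],[0,0,0,0,0,0.0027,0.035]]}}

```text
clock: 18.98
eef_pos: [615.2, 48.1, 145.2]
tcp_rot: [-3.141, 0.0, 1.047]
contact_force: [-0.2, 0.3, -0.8]
opening: 0.508
grasp_force: 31.0
```

Emit:
{"method": "move_arm", "body": {"motion": [[0,0,0,0,0,0.0013,0.035],[0,0,0,0,0,0.002,0.035],[0,0,0,0,0,0.002,0.035]]}}

```text
clock: 19.35
eef_pos: [615.5, 48.2, 144.5]
tcp_rot: [3.141, -0.001, 1.047]
contact_force: [-2.1, -0.2, 5.1]
opening: 0.51
grasp_force: 31.5
```

```bash
python3 st.py
```

```text
[615.5  48.2 144.5  60. ] R 71.3 phi 51.7 F [-2.1 -0.2  5.1] Ftan 1.5 Frad -1.5 31.458086371421814 19.35
```

Contact felt (5 N up). Release gently, then rise.

To row units: -0.11 m / 0.75 = -0.1467, -0.06 m / 0.75 = -0.08.

Emit:
{"method": "move_arm", "body": {"motion": [[0,0,0,0,0,0,0.045],[0,0,0,0,0,0,0.052],[0,0,0,0,0,0,0.065],[0,0,0,0,0,0,0.08],[0,0,0,0,0,0,0.085],[0,0,0,0,0,-0.0267,0.085],[0,0,0,0,0,-0.08,0.085],[0,0,0,0,0,-0.1467,0.085]]}}

```text
clock: 20.35
eef_pos: [614.5, 48.0, 254.0]
tcp_rot: [-3.14, 0.001, 1.047]
contact_force: [1.1, -0.1, 0.3]
opening: 0.99
grasp_force: 0.0
```

To row units: -0.3 m / 0.75 = -0.4, -0.28 m / 0.75 = -0.3733.

Emit:
{"method": "move_arm", "body": {"motion": [[0,0,0,-0.0533,0,-0.0133,0.085],[0,0,0,-0.12,0,-0.0133,0.085],[0,0,0,-0.1867,0,-0.0133,0.085],[0,0,0,-0.2533,0,-0.0133,0.085],[0,0,0,-0.32,0,-0.0133,0.085],[0,0,0,-0.3733,0,-0.0133,0.085],[0,0,0,-0.4,0,-0.0133,0.085],[0,0,0,-0.4,0,-0.0133,0.085]]}}

```text
clock: 21.35
eef_pos: [464.5, -212.6, 263.9]
tcp_rot: [3.141, 0.0, 1.045]
contact_force: [0.6, 0.5, 0.3]
opening: 0.996
grasp_force: 0.0
```

Run:
```python
from h import *
T,td=grab_frame("top");S,_=grab_frame("side")
rd=lambda r,g,b:(r>70)&(r>1.4*g)&(r>1.4*b)&(r-g>35)
p=blob(S,(290,160,330,215),rd);q=blob(T,(296,176,322,198),rd);print(p[:2],q[:2]);print("cap",tri(p[0],q[0]))
b=blob(T,(286,166,296,182),red)[0];b2=blob(S,(293,222,312,245),red)[0];print("ball",tri(b2,b))
print("knob top", onplane("top",336.8,175.8,113))
cv2.imwrite("pics/c5.png",np.hstack([cv2.resize(T[150:245,270:370],(400,380),interpolation=2),cv2.resize(S[150:245,265:365],(400,380),interpolation=2)])[:,:,::-1])
```

```text
(array([309.66559486, 185.58199357]), array([ 10,  15,  21,  21, 311], dtype=int32)) (array([304.71962617, 181.38317757]), array([  1,   0,  14,  12, 107], dtype=int32))
cap (array([611.72855738,  42.26092604, 158.38887644]), np.float64(4.522605178722393))
ball (array([645.98907581,  82.8945635 ,  59.44949649]), np.float64(0.4419909838687991))
knob top [633.01872295 -44.74886422 113.        ]
```

View pics/c5.png

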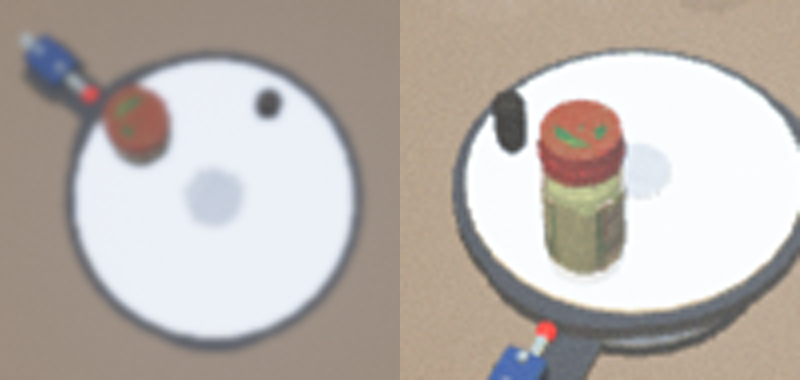

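The jar stands upright just inside the rim at the feeler (cap at crop (137,120) left). Knob and ball are at the same pixels as before. Handing in.

```bash
python3 -c "
from rig import order
print(order.sign_off())"
```

```text
the job is handed in; nothing more can be done
None
```

I turned the high spot to the feeler, let the turntable go there, stood the jar upright on the plate close to the mark spot, and handed the job in; no verdict was returned.

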